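Check the blood-bag scale against its set marker

TASK

Do the start-of-session check of the blood-bag scale: with a fingertip, press the free end of its metal tray down until the pointer lines up with the index fin of the sliding marker on the dial, coming up to it from zero and not running more than a scale division past it, and keep it there for a good second. Then let the tray rise under your finger, without letting it snap up, until the pointer is back at zero. Press only on the tray: do not touch the pointer, move the marker, or lift or shift the scale, and leave the other things on the bench where they stand.

Things in the scene. Friction and masses are not known exactly. Their poses are not given: they have to be found in the camera images.
- scale: white bench scale for blood bags, loose on four rubber feet, about 1.8 kg. Origin at the centre of its underside, z up. Base 150 (x) by 290 (y) mm, its deck 30 mm above the bench. A metal tray covers the -y part; over the +y part stands an open fan-shaped white dial frame (in the plane x = 0, ticks on both faces and rim), 285 mm tall with the marker. Dial, pointer and marker all stay at y > 25 mm
- hinge (a point): point on the hinge axis of tray, pointer and marker: 95 mm above the bench, 40 mm to +y of the scale's origin, on its centre line; the axis runs along the scale's x; axes of the scale
- tray (a joint): tilt of the tray in rad: 0 = level, at rest (pointer at zero), grows as the free end is pressed down, stop at 0.33. A spring pushes it up: at press about 1.2 N starts it, and each 0.1 rad takes about 2 N more; when let go it returns to zero by itself, fast. Flat floor 120 mm wide (x) between 12 mm high side rims, from 20 to 175 mm from the hinge towards -y, 98 mm above the bench at rest
- press (a point): point on the top face of the tray floor where a fingertip presses: on the centre line, 145 mm from the hinge axis, 30 mm from the free end; it moves down with the tray (14.5 mm for 0.1 rad). Anywhere near the free end does as well. Axes of the tray: x along the hinge, -y towards the free end, z up
- pointer: forked black pointer (two thin needles 16 mm apart, one on each side of the dial), fixed to the tray at the hinge, so it turns with it by the same angle. Origin on the hinge axis, z along the needles to the tips, x along the hinge; at rest it leans 0.45 rad away from the tray; as the tray is pressed down the tips move towards the tray's side (its -y)
- tip (a point): tips of the pointer, 166 mm from the hinge axis, midway between the two needles; axes of the pointer.
- marker (a joint): setting of the marker: the tray tilt in rad at which the pointer lines up with it. Dial ticks every 0.05 rad (8.3 mm at the tips) from 0 to 0.30, long ones at 0, 0.15 and 0.30. The marker is a dark steel clip 14 mm wide on the dial rim with a brass clamp screw on top and a thin fin 28 mm long across the rim; the fin is the index. It is clamped
- index (a point): the marker's index at the pointer tips' radius (166 mm from the hinge axis), under its fin: the pointer is lined up when tip is here. z points outward along the radius, x along the hinge, y along the rim back towards zero: the tip has positive y in this frame before it arrives, negative beyond
- tube_rack: rack 75 x 155 mm, 96 mm tall with lavender-capped sample tubes, origin under its centre; to be left alone
- sanitizer: white pump bottle 64 mm in diameter, 189 mm tall, origin under its centre; to be left alone
- timer: small grey desk timer 24 x 66 mm, 62 mm tall, standing, origin under its centre; to be left alone
- tissues: flat green packet 105 x 55 x 22 mm, origin under its centre; to be left alone

How it is judged:
On the way, in this order (a step that is already met when the one before it is completed fails the run):
1. a fingertip on the tray holds the pointer in line with the marker's index (within 4 mm, half a division, for 0.8 s) (y of tip in the frame of index between -0.004 and 0.004 m and contact force between the fingers and scale above 0.5 N), for 0.8 s.
2. the tray is back at rest and let go (value of joint tray below 0.02 rad and contact force between the fingers and scale below 0.1 N), for 0.2 s.
At the end, for the whole second after the job is handed in: the tray is let go and back at zero (below 0.02 rad), the scale at rest within 10 mm of its start and level, marker unmoved, the other things within 15 mm of their starts (all of step 2 and distance of scale from where it was at the start of the episode below 0.01 m and linear speed of scale below 0.01 m/s and angle between scale's own z axis and vertical below 0.03 rad and distance of each of tube_rack, sanitizer, timer, tissues from where it was at the start of the episode below 0.015 m); the robot touches nothing.
It fails at once if the pointer runs more than a division (8.5 mm) past the marker's index (y of tip in the frame of index below -0.0085 m).
It fails at once if the tray snaps up (faster than 2.5 rad/s) (velocity of joint tray below -2.5 rad/s).
It fails at once if the pointer is touched or the marker is shifted (contact force between any of the fingers, the arm and pointer above 0.3 N or velocity of joint marker above 0.1 rad/s or velocity of joint marker below -0.1 rad/s).
It fails at once if the scale is lifted, tipped or shifted (distance of scale from where it was at the start of the episode above 0.01 m or angle between scale's own z axis and vertical above 0.05 rad).
It fails at once if a bystander is disturbed or lifted (distance of any of tube_rack, sanitizer, timer, tissues from where it was at the start of the episode above 0.015 m).
It also fails if it takes over 45 s, if anything falls off the work surface, if the arm or the gripper's body presses on something with over 40 N, if the wrist force passes 120 N, or if a joint passes its speed limit or range.

ROBOT

A 6-joint arm with a two-finger parallel gripper is mounted at the origin on the work surface. World frame = base frame: x ahead of the robot, y to its left, z up, the work surface at z = 0. Lengths are in m, angles in rad, forces in N, time in s.
With the tool pointing down it reaches from about 0.35 to 0.925 m from the base axis. Payload 6.4 kg.
Tool frame: the origin (TCP) lies on the front face of the gripper's body, between the roots of the fingers; the fingertips stand 97 mm ahead of it and the grasp point (between the pads) lies 78 mm ahead of it (env.grip_depth is the distance from the TCP to the grasp point, in m); x points along the fingers, y is the direction in which the jaws open and shut, and the axes are right-handed (so a half turn about x gives the same grasp; the last joint's range is limited). The gripper opens to 94 mm and grips with 3 to 60 N. Pads are 16 mm wide; open, the fingers measure 119 mm over their backs; the gripper's body (75 mm by 177 mm) begins 78 mm behind the grasp point.
Start: joints at [-1.382, 0.245, 1.558, -0, 1.339, -0.174], TCP at [0.231, -0.608, 0.303] pointing down, gripper open.
Joint ranges: [-3.13, 3.13], [-1.02, 2.26], [0.13, 2.54], [-0.95, 4.09], [0.21, 2.88], [-2.74, 2.74]. Speed limits (rad/s): [2.57, 2.57, 3.14, 3.14, 3.14, 3.14].

INTERFACE

Orientations are given as a unit quaternion [x, y, z, w].
In Python, from workcell import get_state, imaging, sign_off, env gives the robot as it stands.
- The arm moves only by the shell command python3 -m pendant 'ROWS' [FORCE]. ROWS is JSON, a list of rows, each an object of numbers: "x", "y", "z": the shift along the tool's x, y, z in cm; "spin": the turn about the tool's x in rad; "fingers": the finger opening in cm, from 0 to 9.4. In form: [{"x": .., "y": .., "z": .., "spin": .., "fingers": ..}, ...]. A call has 1 to 10 rows; each row is the pose to reach, as a shift and turn from the pose commanded when the call began, along the tool's axes at that moment; what a row does not reach only later rows make up. A row lasts 1/12 s, in which the tool goes at most 41.7 mm and 7.16 degrees, less where a joint would pass 70% of its speed; a pose out of reach is approached as far as the arm can. A call with a gripper value outside its range is refused whole. The fingers move at their own pace and stop on an object; FORCE is the grip in N (left out, the last holds). Time passes only in rows, so rows that repeat a pose let the fingers close. It gives the time, the measured TCP pose, the force and the opening at its end, in the units of the state.
- get_state(): the state, without advancing time (a new reading comes with each control period).
- imaging.read_camera(name): name is "scene" or "side" or "wrist"; returns a dict with "frame" (384x512x3 uint8, red, green, blue), "mtx" (3x3 intrinsics, pixels), "cam_to_world" (4x4, takes a point from camera to world coordinates). Camera axes: x right, y up, looking along -z (the intrinsics and any distortion apply to the point x, -y, -z); pixel columns grow to the right and rows downward; lengths in m; the calibration is good to about 2 mm. A picture is of the moment at which its call begins. There is no depth.
- sign_off(): hands the job in, once; it reports no verdict.
The state is a dict: "time_s": time; "joints": joint angles; "joint_vel": joint speeds; "joint_torque": joint torques, N m; "ee_pos": TCP position; "eef_rot": TCP orientation; "ft_force": force on the tool from outside, world axes, zero at the start; "moment": the same for the moment, N m; "opening": opening from 0.0 (shut) to 1.0 (fully open).
Only numpy, scipy, OpenCV 4.12 (cv2) and the standard library are available. Lean on these libraries where they do the work, as an engineer would, in place of code of your own. Each camera call takes 0.05 s, during which the arm holds its last target.

## Working session

There is one attempt and no reset: what is moved stays moved. The work goes in short steps, Python scripts to look and compute and a shell command to move; the robot and the scene stay as the last step left them, time stands still between calls to the robot, and variables do not carry over. Pictures are saved under pics/ and viewed, and the job is handed in when it is done.

```bash
mkdir -p pics; ls; python3 - <<'E'
from workcell import get_state, imaging, env
import cv2,json
s=get_state(); print(s)
for n in ("scene","side","wrist"):
    r=imaging.read_camera(n); cv2.imwrite(f"pics/{n}0.png",r["frame"][:,:,::-1])
    print(n,r["mtx"].tolist(),r["cam_to_world"].round(4).tolist(),[k for k in r])
E
```

```text
pics
{'time_s': 0.0, 'joints': array([-1.38208560e+00,  2.45772285e-01,  1.55900929e+00, -2.46661036e-05,
        1.33869462e+00, -1.74083589e-01]), 'joint_vel': array([ 1.25375600e-03,  7.52163701e-04,  9.87894072e-05,  9.73601769e-04,
       -7.61924040e-04,  1.01361719e-03]), 'joint_torque': array([-1.56644717e-03, -4.15840459e+01, -3.14603198e+01,  6.84191147e-02,
        3.32100643e-02, -1.40538500e-04]), 'ee_pos': array([ 0.23060848, -0.60726707,  0.30157446]), 'eef_rot': array([-0.69549097, -0.12823266,  0.69551768, -0.12690095]), 'ft_force': array([ 0.3250467 , -0.98090935,  0.05987034]), 'moment': array([-0.04047817,  0.03416004,  0.02988493]), 'opening': 1.0027830621421203}
scene [[456.8876329683778, 0.0, 256.583461670389], [0.0, 456.8876329683778, 195.37743095098813], [0.0, 0.0, 1.0]] [[-0.1655, -0.4935, 0.8538, 1.251], [0.9862, -0.0909, 0.1386, 0.2657], [0.0092, 0.865, 0.5018, 0.5799], [0.0, 0.0, 0.0, 1.0]] ['frame', 'mtx', 'cam_to_world']
side [[499.35457738301875, 0.0, 252.57733560475322], [0.0, 499.35457738301875, 191.96435277837276], [0.0, 0.0, 1.0]] [[0.9986, 0.0227, -0.0473, 0.5158], [-0.0523, 0.4941, -0.8678, -0.831], [0.0036, 0.8691, 0.4946, 0.7327], [0.0, 0.0, 0.0, 1.0]] ['frame', 'mtx', 'cam_to_world']
wrist [[338.4822689032689, 0.0, 261.26404775562844], [0.0, 338.4822689032689, 193.43632148587696], [0.0, 0.0, 1.0]] [[0.3537, 0.9085, 0.2226, 0.2948], [-0.9354, 0.3438, 0.0829, -0.5838], [-0.0012, -0.2375, 0.9714, 0.3837], [0.0, 0.0, 0.0, 1.0]] ['frame', 'mtx', 'cam_to_world']
```

View pics/scene0.png

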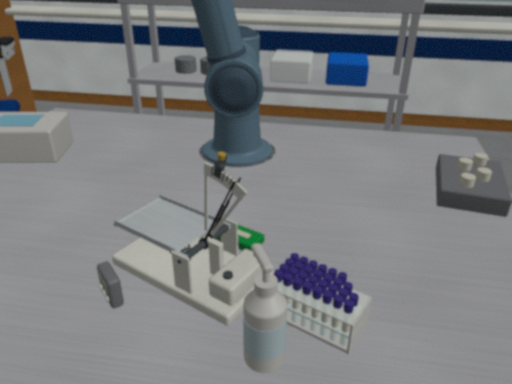

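View pics/side0.png

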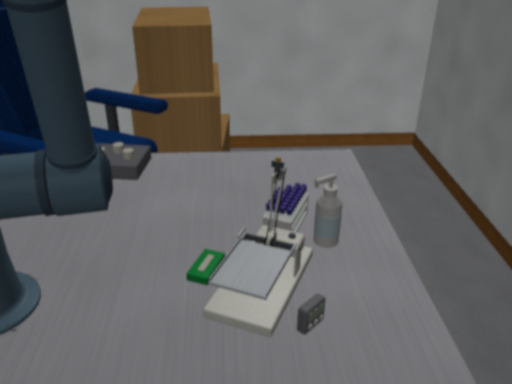

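View pics/wrist0.png

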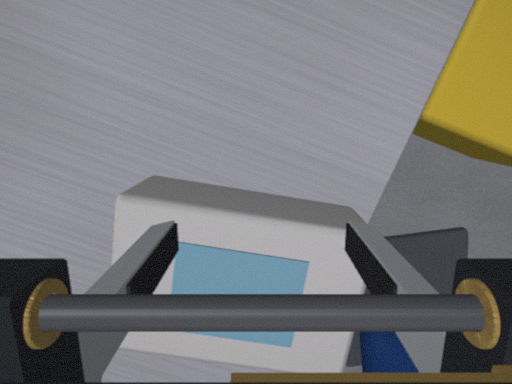

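```bash
python3 - <<'E'
import cv2
a=cv2.imread("pics/scene0.png")[140:320,90:290]; cv2.imwrite("pics/scz.png",cv2.resize(a,None,fx=3.3,fy=3.3,interpolation=cv2.INTER_CUBIC))
a=cv2.imread("pics/side0.png")[150:345,180:350]; cv2.imwrite("pics/siz.png",cv2.resize(a,None,fx=3,fy=3,interpolation=cv2.INTER_CUBIC))
E
```

```text
(no output)
```

View pics/scz.png

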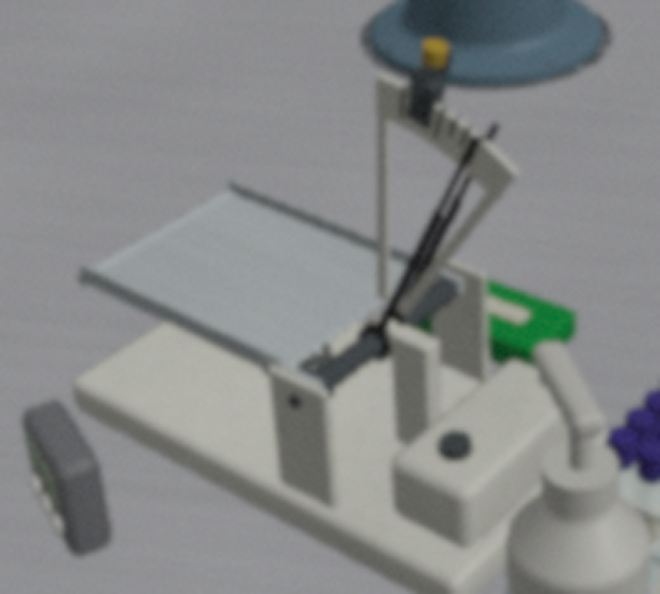

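View pics/siz.png

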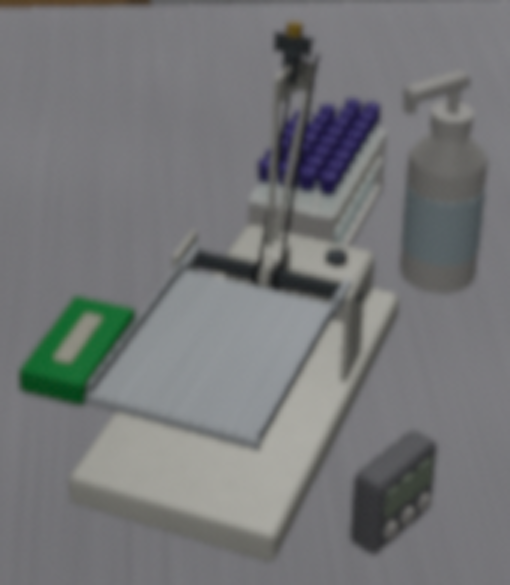

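```bash
cat > h.py <<'E'
import numpy as np
from workcell import imaging
S={}
def ray(r,uv):
    K=r["mtx"];T=r["cam_to_world"]
    d=np.linalg.solve(K,[uv[0],uv[1],1.]); d=T[:3,:3]@np.array([d[0],-d[1],-d[2]])
    return T[:3,3],d/np.linalg.norm(d)
def tri(ra,ua,rb,ub):
    A=np.zeros((3,3));b=np.zeros(3);L=[]
    for r,u in((ra,ua),(rb,ub)):
        o,d=ray(r,u);P=np.eye(3)-np.outer(d,d);A+=P;b+=P@o;L.append((o,d))
    p=np.linalg.solve(A,b)
    return p,sum(np.linalg.norm(np.cross(p-o,d)) for o,d in L)
def onz(r,u,z):
    o,d=ray(r,u); return o+d*(z-o[2])/d[2]
def proj(r,p):
    T=r["cam_to_world"];c=T[:3,:3].T@(np.asarray(p)-T[:3,3]);q=r["mtx"]@np.array([c[0],-c[1],-c[2]]);return q[:2]/q[2]
E
python3 - <<'E'
from h import *
a=imaging.read_camera("scene");b=imaging.read_camera("side")
sc=lambda x,y:(90+x/3.3,140+y/3.3)
si=lambda x,y:(180+x/3,150+y/3)
P={}
for n,u,v in [("freeNear+x",(85,272),(258,441)),("freeFar-x",(232,186),(90,398)),("screw",(434,50),(293,30)),("deckcorner",(75,385),(274,545)),("knob",(456,444),(336,257))]:
    p,e=tri(a,sc(*u),b,si(*v));P[n]=p;print(n,p.round(4),round(e,4))
for n,v in [("dk right front",(274,545)),("dk left front",(73,480)),("dk right back",(398,293))]:
    print(n,onz(b,si(*v),.03).round(4))
for n,v in [("dk near front",(75,385)),("dk near back",(455,585))]:
    print(n,onz(a,sc(*v),.03).round(4))
E
```

```text
freeNear+x [ 0.5803 -0.1143  0.097 ] 0.002
freeFar-x [ 0.4733 -0.0654  0.0967] 0.005
screw [0.6189 0.1065 0.2746] 0.0013
deckcorner [ 0.5906 -0.1279  0.0212] 0.0026
knob [0.6597 0.1217 0.0707] 0.0008
dk right front [ 0.5905 -0.1378  0.03  ]
dk left front [ 0.4611 -0.0725  0.03  ]
dk right back [0.7119 0.1276 0.03  ]
dk near front [ 0.5993 -0.1215  0.03  ]
dk near back [0.7171 0.1334 0.03  ]
```

```bash
python3 - <<'E'
import cv2
a=cv2.imread("pics/scene0.png")[145:205,195:255]; cv2.imwrite("pics/dialz.png",cv2.resize(a,None,fx=10,fy=10,interpolation=cv2.INTER_CUBIC))
a=cv2.imread("pics/side0.png")[150:250,250:330]; cv2.imwrite("pics/dialz2.png",cv2.resize(a,None,fx=6,fy=6,interpolation=cv2.INTER_CUBIC))
E
```

```text
(no output)
```

View pics/dialz.png

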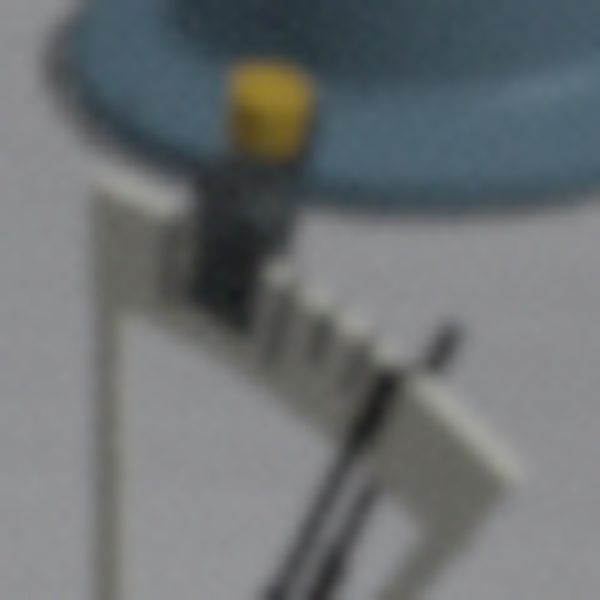

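View pics/dialz2.png

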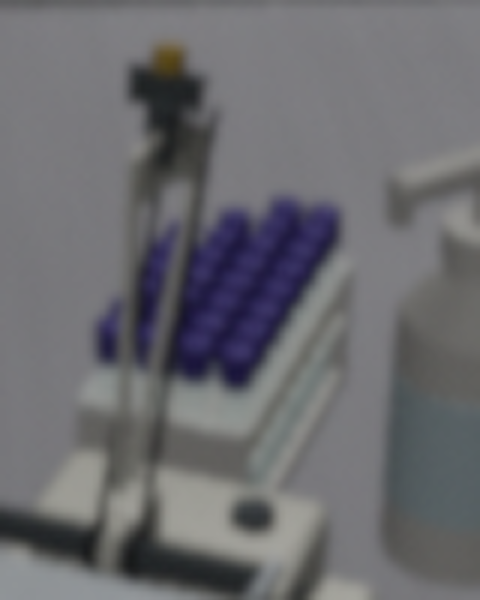

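```bash
cat >> h.py <<'E'
from workcell import get_state
from scipy.spatial.transform import Rotation as R
yaw=-0.431
ex=np.array([np.cos(yaw),np.sin(yaw),0]);ey=np.array([-np.sin(yaw),np.cos(yaw),0])
hinge=np.array([0.600,0.069,0.095])
def face(r,u,xo=0.):   # ray to plane at scale x = xo; gives (angle from vertical towards +y, radius)
    o,d=ray(r,u); n=ex; q=o+d*(((hinge+ex*xo-o)@n)/(d@n)); v=q-hinge
    return np.arctan2(v@ey,v[2]),np.hypot(v@ey,v[2])
def move(target,):
    s=get_state();A=R.from_quat(s["eef_rot"]).as_matrix()
    print("tool axes cols\n",A.round(3),"shift cm",(A.T@(np.asarray(target)-s["ee_pos"])*100).round(2))
E
python3 - <<'E'
from h import *
a=imaging.read_camera("scene")
f=lambda x,y:(195+x/10,145+y/10)
for n,u in [("clipbotL",(195,290)),("clipbotR",(250,325)),("clipmid",(235,240)),("screwtop",(270,75)),("tick.15",(268,335)),("tick.1?",(315,350)),("tick.05?",(350,370)),("ptr near",(372,410)),("beyond",(175,265)),("frame R",(520,475)),("frame L",(100,180))]:
    t,r=face(a,f(*u),.004); print(n,round(.45-t,3),round(r,4))
move(hinge-.04*ey+[0,0,.325])
E
```

```text
clipbotL 0.254 0.147
clipbotR 0.175 0.1467
clipmid 0.215 0.1601
screwtop 0.211 0.1922
tick.15 0.15 0.147
tick.1? 0.09 0.1503
tick.05? 0.044 0.1515
ptr near 0.002 0.1479
beyond 0.284 0.1496
frame R -0.167 0.1605
frame L 0.389 0.1588
tool axes cols
 [[-0.     0.355 -0.935]
 [ 0.001 -0.935 -0.355]
 [-1.    -0.001 -0.   ]] shift cm [-11.73 -47.35 -55.69]
```

```bash
python3 -m pendant '[{"x":-11.7,"fingers":0},{"x":-11.7,"fingers":0},{"x":-11.7,"fingers":0},{"x":-11.7,"y":-20,"z":-24,"spin":-0.4,"fingers":0},{"x":-11.7,"y":-20,"z":-24,"spin":-0.4,"fingers":0},{"x":-11.7,"y":-20,"z":-24,"spin":-0.4,"fingers":0},{"x":-11.7,"y":-20,"z":-24,"spin":-0.4,"fingers":0},{"x":-11.7,"y":-20,"z":-24,"spin":-0.4,"fingers":0},{"x":-11.7,"y":-20,"z":-24,"spin":-0.4,"fingers":0},{"x":-11.7,"y":-20,"z":-24,"spin":-0.4,"fingers":0}]' 10
python3 -c "
from h import *
move(hinge-.04*ey+[0,0,.325])"
```

```text
tool axes cols
 [[-0.     0.355 -0.935]
 [ 0.001 -0.935 -0.355]
 [-1.    -0.001 -0.   ]] shift cm [-11.73 -47.35 -55.69]validation failed for argument at $[0]...
```

```bash
python3 -m pendant '[{"x":-11.7,"y":0,"z":0,"spin":0,"fingers":0},{"x":-11.7,"y":0,"z":0,"spin":0,"fingers":0},{"x":-11.7,"y":0,"z":0,"spin":0,"fingers":0},{"x":-11.7,"y":-20,"z":-24,"spin":-0.4,"fingers":0},{"x":-11.7,"y":-20,"z":-24,"spin":-0.4,"fingers":0},{"x":-11.7,"y":-20,"z":-24,"spin":-0.4,"fingers":0},{"x":-11.7,"y":-20,"z":-24,"spin":-0.4,"fingers":0},{"x":-11.7,"y":-20,"z":-24,"spin":-0.4,"fingers":0},{"x":-11.7,"y":-20,"z":-24,"spin":-0.4,"fingers":0},{"x":-11.7,"y":-20,"z":-24,"spin":-0.4,"fingers":0}]' 10
python3 -c "
from h import *
move(hinge-.04*ey+[0,0,.325])"
```

```text
time_s: 1.13
ee_pos: [0.3744, -0.3517, 0.4197]
eef_rot: [0.656, 0.263, -0.656, 0.263]
ft_force: [1.5, -0.7, 0.7]
opening: 0.328
tool axes cols
 [[ 0.     0.691 -0.723]
 [-0.    -0.723 -0.691]
 [-1.     0.    -0.   ]] shift cm [-3.000e-02 -1.337e+01 -4.165e+01]
```

```bash
python3 -m pendant '[{"x":0,"y":-13,"z":-41,"spin":-0.39,"fingers":0},{"x":0,"y":-13,"z":-41,"spin":-0.39,"fingers":0},{"x":0,"y":-13,"z":-41,"spin":-0.39,"fingers":0},{"x":0,"y":-13,"z":-41,"spin":-0.39,"fingers":0},{"x":0,"y":-13,"z":-41,"spin":-0.39,"fingers":0},{"x":0,"y":-13,"z":-41,"spin":-0.39,"fingers":0},{"x":0,"y":-13,"z":-41,"spin":-0.39,"fingers":0},{"x":0,"y":-13,"z":-41,"spin":-0.39,"fingers":0},{"x":0,"y":-13,"z":-41,"spin":-0.39,"fingers":0},{"x":0,"y":-13,"z":-41,"spin":-0.39,"fingers":0}]' 10
python3 -m pendant '[{"x":0,"y":0,"z":-4,"spin":0,"fingers":0},{"x":0,"y":0,"z":-4,"spin":0,"fingers":0},{"x":0,"y":0,"z":-4,"spin":0,"fingers":0}]'
python3 - <<'E'
from h import *
import cv2
move(hinge-.04*ey+[0,0,.325])
for n in ("scene","side","wrist"):
    r=imaging.read_camera(n); cv2.imwrite(f"pics/{n}1.png",r["frame"][:,:,::-1])
    print(r["cam_to_world"][:3,3], proj(r,hinge+.166*(np.sin(.235)*ey+np.cos(.235)*np.array([0,0,1]))))
E
```

```text
time_s: 1.97
ee_pos: [0.5745, 0.0141, 0.4198]
eef_rot: [0.593, 0.385, -0.593, 0.386]
ft_force: [-0.3, -1.2, -0.1]
opening: 0.005
time_s: 2.22
ee_pos: [0.5905, 0.0501, 0.4192]
eef_rot: [-0.592, -0.387, 0.592, -0.386]
ft_force: [0.1, -0.2, -0.2]
opening: 0.004
tool axes cols
 [[-0.001  0.915 -0.403]
 [-0.    -0.403 -0.915]
 [-1.    -0.001  0.001]] shift cm [-0.08  0.04  1.89]
[1.25102002 0.26567675 0.5799489 ] [220.60315851 165.07821718]
[ 0.51582868 -0.83101981  0.73265391] [276.08679398 168.02646208]
[0.6180297  0.10992736 0.50148291] [262.31119945 119.19378822]
```

View pics/wrist1.png

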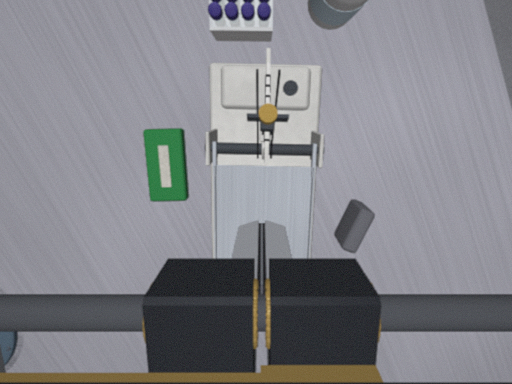

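View pics/scene1.png

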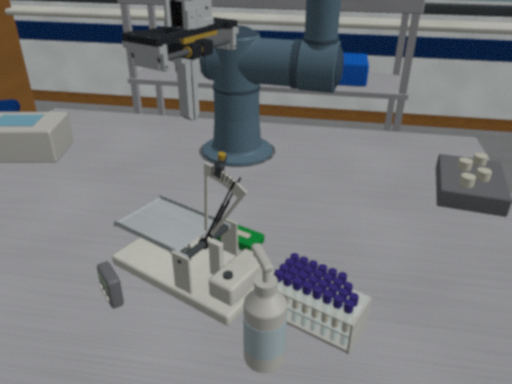

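```bash
python3 - <<'E'
import cv2
a=cv2.imread("pics/wrist1.png")[40:175,200:335]; cv2.imwrite("pics/wz.png",cv2.resize(a,None,fx=4.4,fy=4.4,interpolation=cv2.INTER_CUBIC))
E
```

```text
(no output)
```

View pics/wz.png

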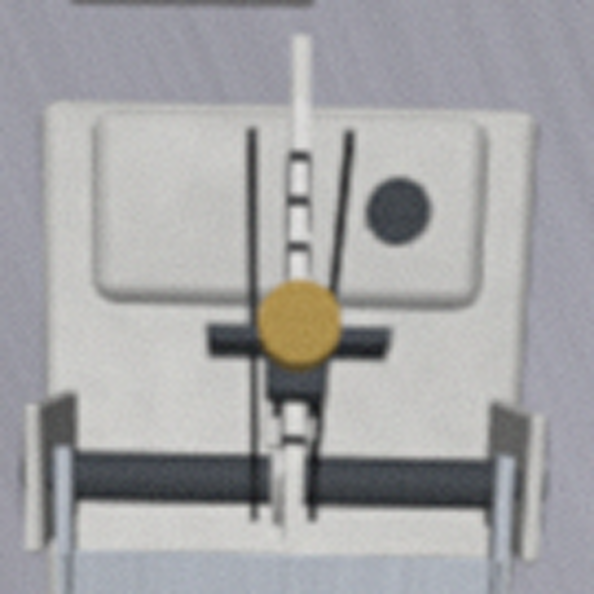

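```bash
cat >> h.py <<'E'
from scipy.optimize import brentq
def cyl(r,u,rad):  # tilt value where ray meets cylinder around the hinge axis
    o,d=ray(r,u)
    def f(t):
        v=o+d*t-hinge; return np.hypot(v@ey,v[2])-rad
    t=brentq(f,.02,.3); v=o+d*t-hinge
    return .45-np.arctan2(v@ey,v[2])
E
python3 - <<'E'
from h import *
r=imaging.read_camera("wrist")
f=lambda x,y:(200+x/4.4,40+y/4.4)
for rad in (.165,.172,.18,.185):
    print(rad,[(n,round(cyl(r,f(*u),rad),3)) for n,u in dict(t0=(300,156),t05=(298,201),t10=(297,246),t30=(293,441),finfar=(240,326),finnear=(240,357),fin2far=(360,328),fin2near=(360,358),tipL=(252,130),tipR=(350,132),screwC=(299,323)).items()])
for n,z,u in [("dkL",.03,(48,108)),("dkR",.03,(535,118)),("axisL",.095,(110,477)),("axisR",.095,(440,480)),("edge-traycorner",.098,(75,552)),("knob",.0707,(398,211))]:
    p=onz(r,f(*u),z);print(n,p.round(4),((p-hinge)@ex).round(4),((p-hinge)@ey).round(4))
E
```

```text
0.165 [('t0', np.float64(0.021)), ('t05', np.float64(0.069)), ('t10', np.float64(0.115)), ('t30', np.float64(0.306)), ('finfar', np.float64(0.195)), ('finnear', np.float64(0.225)), ('fin2far', np.float64(0.196)), ('fin2near', np.float64(0.225)), ('tipL', np.float64(-0.007)), ('tipR', np.float64(-0.006)), ('screwC', np.float64(0.191))]
0.172 [('t0', np.float64(0.044)), ('t05', np.float64(0.088)), ('t10', np.float64(0.131)), ('t30', np.float64(0.309)), ('finfar', np.float64(0.205)), ('finnear', np.float64(0.233)), ('fin2far', np.float64(0.206)), ('fin2near', np.float64(0.233)), ('tipL', np.float64(0.019)), ('tipR', np.float64(0.02)), ('screwC', np.float64(0.202))]
0.18 [('t0', np.float64(0.068)), ('t05', np.float64(0.108)), ('t10', np.float64(0.147)), ('t30', np.float64(0.311)), ('finfar', np.float64(0.216)), ('finnear', np.float64(0.242)), ('fin2far', np.float64(0.216)), ('fin2near', np.float64(0.242)), ('tipL', np.float64(0.045)), ('tipR', np.float64(0.046)), ('screwC', np.float64(0.213))]
0.185 [('t0', np.float64(0.082)), ('t05', np.float64(0.12)), ('t10', np.float64(0.157)), ('t30', np.float64(0.313)), ('finfar', np.float64(0.222)), ('finnear', np.float64(0.247)), ('fin2far', np.float64(0.223)), ('fin2near', np.float64(0.246)), ('tipL', np.float64(0.06)), ('tipR', np.float64(0.061)), ('screwC', np.float64(0.219))]
dkL [0.5815 0.1897 0.03  ] -0.0673 0.102
dkR [0.713  0.1278 0.03  ] 0.0781 0.1007
axisL [0.5602 0.0868 0.095 ] -0.0436 -0.0005
axisR [0.6419 0.0494 0.095 ] 0.0463 -0.0003
edge-traycorner [0.5431 0.0724 0.098 ] -0.0531 -0.0207
knob [0.6612 0.1191 0.0707] 0.0347 0.0711
```

```bash
python3 -m pendant '[{"x":0,"y":0,"z":4,"spin":0,"fingers":0},{"x":0,"y":0,"z":8,"spin":0,"fingers":0},{"x":0,"y":0,"z":12.5,"spin":0,"fingers":0},{"x":4,"y":0,"z":12.5,"spin":0,"fingers":0},{"x":8,"y":0,"z":12.5,"spin":0,"fingers":0},{"x":12,"y":0,"z":12.5,"spin":0,"fingers":0},{"x":16,"y":0,"z":12.5,"spin":0,"fingers":0},{"x":19,"y":0,"z":12.5,"spin":0,"fingers":0},{"x":20.5,"y":0,"z":12.5,"spin":0,"fingers":0},{"x":20.5,"y":0,"z":12.5,"spin":0,"fingers":0}]'
python3 - <<'E'
from h import *
import cv2
print(get_state()["ft_force"],(get_state()["ee_pos"]-hinge)@ey,(get_state()["ee_pos"]-hinge)@ex)
L=[]
for n in ("scene","wrist"):
    r=imaging.read_camera(n); L.append(r["frame"][:,:,::-1][:, :400] if n=="scene" else r["frame"][:,:,::-1][:,60:460])
cv2.imwrite("pics/two2.png",np.hstack(L))
E
```

```text
time_s: 3.25
ee_pos: [0.5367, -0.0664, 0.2104]
eef_rot: [-0.591, -0.387, 0.595, -0.382]
ft_force: [-1.5, -1.1, -1.0]
opening: 0.002
[-1.46291268 -1.09530219 -1.02069929] -0.14943632851549957 -0.0009838764504744395
```

View pics/two2.png

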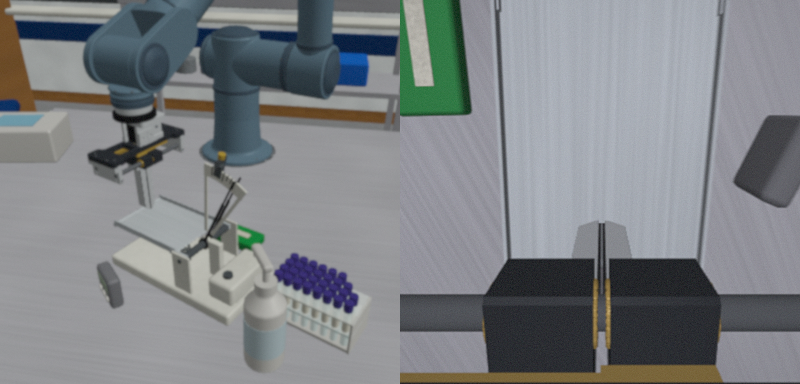

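```bash
python3 -m pendant '[{"x":0.5,"y":0,"z":0,"spin":0,"fingers":0},{"x":1.0,"y":0,"z":0,"spin":0,"fingers":0},{"x":1.3,"y":0,"z":0,"spin":0,"fingers":0},{"x":1.6,"y":0,"z":0,"spin":0,"fingers":0},{"x":1.9,"y":0,"z":0,"spin":0,"fingers":0},{"x":2.2,"y":0,"z":0,"spin":0,"fingers":0},{"x":2.5,"y":0,"z":0,"spin":0,"fingers":0},{"x":2.8,"y":0,"z":0,"spin":0,"fingers":0},{"x":3.0,"y":0,"z":0,"spin":0,"fingers":0},{"x":3.0,"y":0,"z":0,"spin":0,"fingers":0}]'
cat > look.py <<'E'
import sys
from h import *
import cv2
s=get_state();print(s["time_s"],s["ft_force"].round(2),s["ee_pos"].round(4),"drop mm",(195-1e3*s["ee_pos"][2]).round(1))
r=imaging.read_camera("scene");f=r["frame"][:,:,::-1]
cv2.imwrite(f"pics/{sys.argv[1]}.png",cv2.resize(f[145:205,195:255],None,fx=10,fy=10,interpolation=cv2.INTER_CUBIC))
E
python3 look.py p1
```

```text
time_s: 4.18
ee_pos: [0.5397, -0.0657, 0.1846]
eef_rot: [0.593, 0.385, -0.593, 0.385]
ft_force: [-0.1, 0.7, 2.7]
opening: 0.001
4.1833 [-0.08  0.71  2.72] [ 0.5397 -0.0657  0.1846] drop mm 10.4
```

View pics/p1.png

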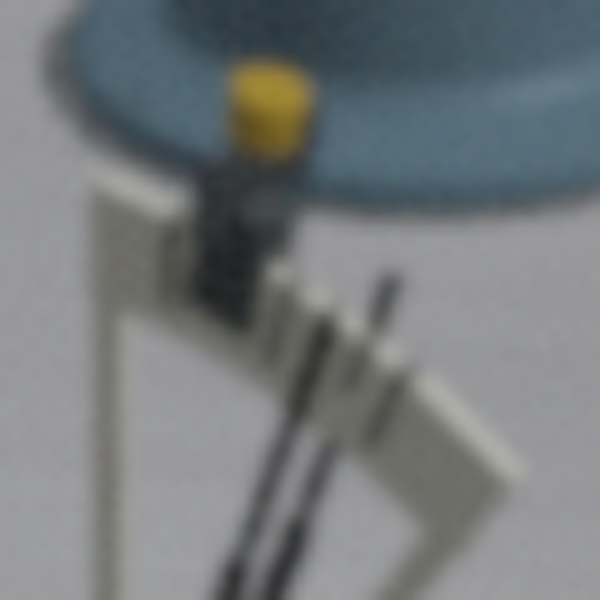

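```bash
python3 - <<'E'
from h import *
a=imaging.read_camera("scene")
f=lambda x,y:(195+x/10,145+y/10)
for n,u,xo in [("near",(318,350),.008),("near",(298,410),.008),("far tip",(393,280),-.008),("clipbot",(222,308),.004)]:
    t,r=face(a,f(*u),xo);print(n,round(.45-t,3),round(r,4))
E
python3 -m pendant '[{"x":0.3,"y":0,"z":0,"spin":0,"fingers":0},{"x":0.6,"y":0,"z":0,"spin":0,"fingers":0},{"x":0.8,"y":0,"z":0,"spin":0,"fingers":0},{"x":1.0,"y":0,"z":0,"spin":0,"fingers":0},{"x":1.0,"y":0,"z":0,"spin":0,"fingers":0},{"x":1.0,"y":0,"z":0,"spin":0,"fingers":0}]'
python3 look.py p2
```

```text
near 0.074 0.1544
near 0.071 0.1414
far tip 0.072 0.1615
clipbot 0.215 0.1466
time_s: 4.78
ee_pos: [0.5397, -0.0658, 0.1748]
eef_rot: [0.593, 0.385, -0.593, 0.385]
ft_force: [0.7, 2.4, 4.4]
opening: 0.006
4.7833 [0.75 2.38 4.4 ] [ 0.5397 -0.0658  0.1748] drop mm 20.2
```

View pics/p2.png

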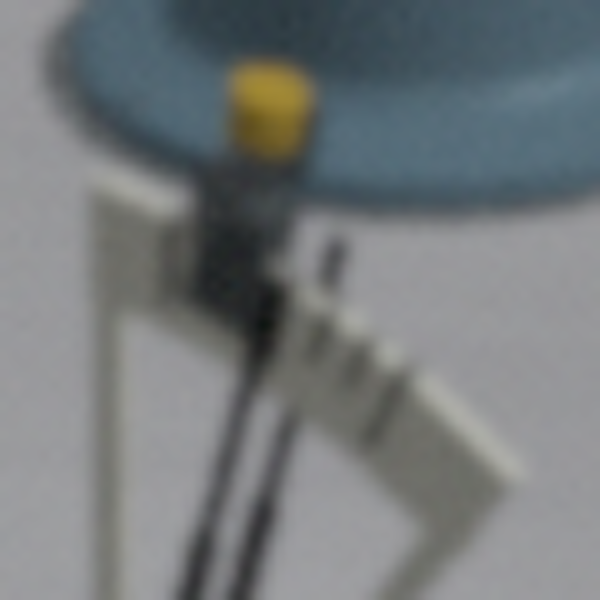

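```bash
python3 - <<'E'
from h import *
a=imaging.read_camera("scene")
f=lambda x,y:(195+x/10,145+y/10)
for n,u,xo in [("near",(258,345),.008),("near",(233,430),.008),("far tip",(339,245),-.008)]:
    t,r=face(a,f(*u),xo);print(n,round(.45-t,3),round(r,4))
E
python3 -m pendant '[{"x":0.2,"y":0,"z":0,"spin":0,"fingers":0},{"x":0.4,"y":0,"z":0,"spin":0,"fingers":0},{"x":0.5,"y":0,"z":0,"spin":0,"fingers":0},{"x":0.6,"y":0,"z":0,"spin":0,"fingers":0},{"x":0.6,"y":0,"z":0,"spin":0,"fingers":0},{"x":0.6,"y":0,"z":0,"spin":0,"fingers":0}]'
python3 look.py p3
```

```text
near 0.144 0.1476
near 0.146 0.1293
far tip 0.141 0.1609
time_s: 5.38
ee_pos: [0.5397, -0.0659, 0.1687]
eef_rot: [0.593, 0.385, -0.593, 0.385]
ft_force: [1.2, 1.4, 5.5]
opening: 0.003
5.3833 [1.19 1.42 5.51] [ 0.5397 -0.0659  0.1687] drop mm 26.3
```

View pics/p3.png

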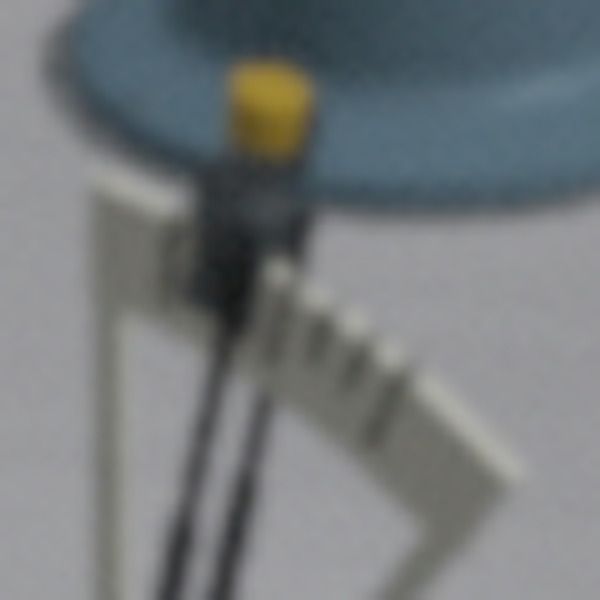

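```bash
python3 - <<'E'
from h import *
a=imaging.read_camera("scene")
f=lambda x,y:(195+x/10,145+y/10)
for n,u,xo in [("near",(222,350),.008),("near",(187,480),.008),("far",(268,390),-.008)]:
    t,r=face(a,f(*u),xo);print(n,round(.45-t,3),round(r,4))
for xo in (.003,.006,.009):
  for n,u in [("L",(195,290)),("R",(250,325)),("upL",(200,200))]:
    t,r=face(a,f(*u),xo);print(xo,n,round(.45-t,3),round(r,4))
for xo in (0,):
  for n,u in [("screw top c",(272,75)),("screw bot",(265,150)),("screw mid",(270,110))]:
    t,r=face(a,f(*u),xo);print(xo,n,round(.45-t,3),round(r,4))
E
python3 - <<'E'
import cv2
a=cv2.imread("pics/scene0.png")[148:182,205:235]; cv2.imwrite("pics/m.png",cv2.resize(cv2.convertScaleAbs(a,alpha=2.0),None,fx=17,fy=17,interpolation=cv2.INTER_LANCZOS4))
E
```

```text
near 0.187 0.1424
near 0.197 0.1143
far 0.183 0.1264
0.003 L 0.259 0.1462
0.003 R 0.179 0.1458
0.003 upL 0.267 0.1629
0.006 L 0.245 0.1486
0.006 R 0.167 0.1484
0.006 upL 0.254 0.1653
0.009 L 0.231 0.1511
0.009 R 0.156 0.1511
0.009 upL 0.242 0.1677
0 screw top c 0.223 0.1893
0 screw bot 0.216 0.1758
0 screw mid 0.218 0.1832
```

View pics/m.png

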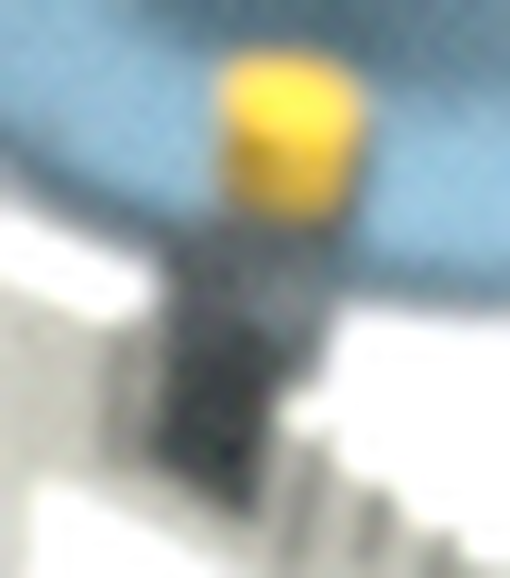

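```bash
python3 -m pendant '[{"x":0.1,"y":0,"z":0,"spin":0,"fingers":0},{"x":0.2,"y":0,"z":0,"spin":0,"fingers":0},{"x":0.3,"y":0,"z":0,"spin":0,"fingers":0},{"x":0.35,"y":0,"z":0,"spin":0,"fingers":0},{"x":0.35,"y":0,"z":0,"spin":0,"fingers":0},{"x":0.35,"y":0,"z":0,"spin":0,"fingers":0}]'
python3 look.py p4
python3 - <<'E'
from h import *
import cv2
r=imaging.read_camera("side");f=r["frame"][:,:,::-1]
cv2.imwrite("pics/side4.png",cv2.resize(f[140:260,240:340],None,fx=5,fy=5,interpolation=cv2.INTER_CUBIC))
E
```

```text
time_s: 5.98
ee_pos: [0.5397, -0.0658, 0.1653]
eef_rot: [0.593, 0.385, -0.593, 0.385]
ft_force: [0.7, 2.1, 5.6]
opening: 0.001
5.9833 [0.75 2.15 5.56] [ 0.5397 -0.0658  0.1653] drop mm 29.7
```

View pics/p4.png

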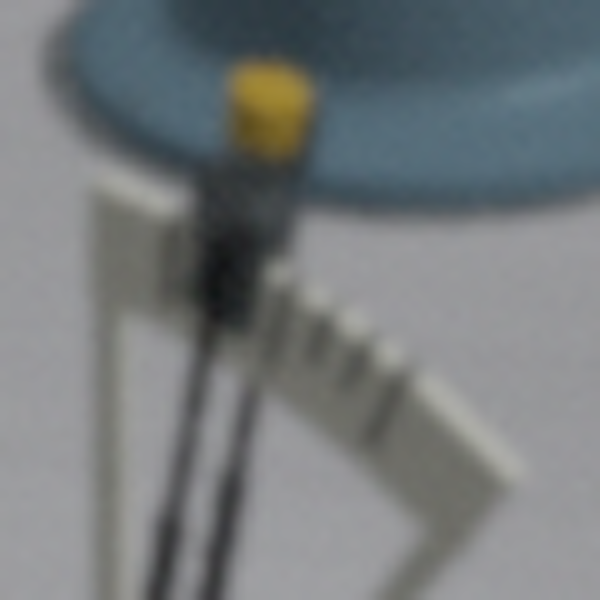

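View pics/side4.png

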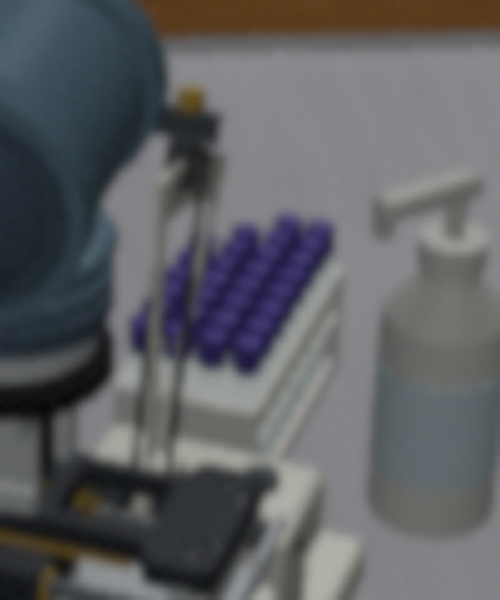

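```bash
python3 - <<'E'
from h import *
a=imaging.read_camera("scene")
f=lambda x,y:(195+x/10,145+y/10)
for n,u,xo in [("near",(204,350),.008),("near",(172,480),.008),("far",(251,390),-.008)]:
    t,r=face(a,f(*u),xo);print(n,round(.45-t,3),round(r,4))
for th in (.2,.21,.22):
  print(th,[((proj(a,hinge+xo*ex+rad*(np.sin(.45-th)*ey+np.cos(.45-th)*np.array([0,0,1])))-[195,145])*10).round() for xo in(.008,-.008) for rad in (.140,.166)])
E
```

```text
near 0.21 0.1404
near 0.223 0.1125
far 0.208 0.1244
0.2 [array([210., 356.]), array([237., 227.]), array([272., 318.]), array([299., 190.])]
0.21 [array([204., 352.]), array([229., 222.]), array([265., 314.]), array([291., 185.])]
0.22 [array([197., 348.]), array([221., 217.]), array([258., 310.]), array([283., 180.])]
```

```bash
python3 -m pendant '[{"x":0.05,"y":0,"z":0,"spin":0,"fingers":0},{"x":0.05,"y":0,"z":0,"spin":0,"fingers":0},{"x":0.05,"y":0,"z":0,"spin":0,"fingers":0},{"x":0.05,"y":0,"z":0,"spin":0,"fingers":0},{"x":0.05,"y":0,"z":0,"spin":0,"fingers":0},{"x":0.05,"y":0,"z":0,"spin":0,"fingers":0},{"x":0.05,"y":0,"z":0,"spin":0,"fingers":0},{"x":0.05,"y":0,"z":0,"spin":0,"fingers":0},{"x":0.05,"y":0,"z":0,"spin":0,"fingers":0},{"x":0.05,"y":0,"z":0,"spin":0,"fingers":0}]'
python3 -m pendant '[{"x":0.05,"y":0,"z":0,"spin":0,"fingers":0},{"x":0.05,"y":0,"z":0,"spin":0,"fingers":0},{"x":0.05,"y":0,"z":0,"spin":0,"fingers":0},{"x":0.05,"y":0,"z":0,"spin":0,"fingers":0},{"x":0.05,"y":0,"z":0,"spin":0,"fingers":0},{"x":0.05,"y":0,"z":0,"spin":0,"fingers":0},{"x":0.05,"y":0,"z":0,"spin":0,"fingers":0},{"x":0.05,"y":0,"z":0,"spin":0,"fingers":0},{"x":0.05,"y":0,"z":0,"spin":0,"fingers":0},{"x":0.05,"y":0,"z":0,"spin":0,"fingers":0}]'
python3 look.py p5
```

```text
time_s: 6.97
ee_pos: [0.5397, -0.0658, 0.1649]
eef_rot: [0.593, 0.385, -0.593, 0.385]
ft_force: [1.0, 2.8, 4.9]
opening: 0.003
time_s: 7.8
ee_pos: [0.5397, -0.0658, 0.1644]
eef_rot: [0.593, 0.385, -0.593, 0.385]
ft_force: [1.4, 1.1, 6.4]
opening: 0.006
7.8 [1.4  1.06 6.39] [ 0.5397 -0.0658  0.1644] drop mm 30.6
```

View pics/p5.png

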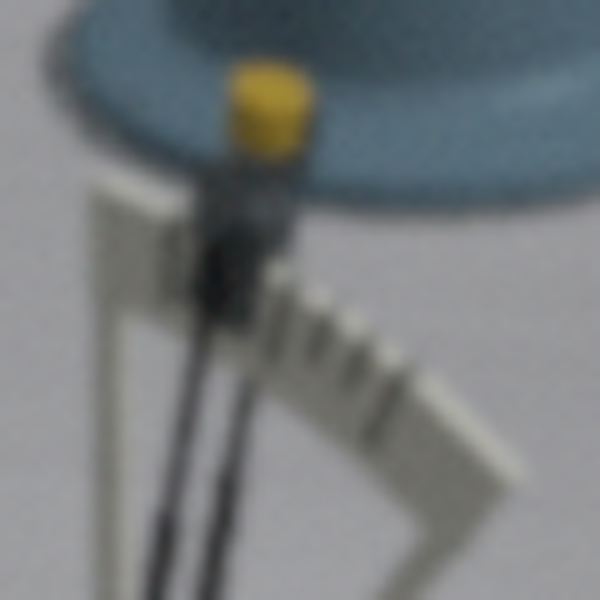

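```bash
python3 -m pendant '[{"x":-0.3,"y":0,"z":0,"spin":0,"fingers":0},{"x":-0.6,"y":0,"z":0,"spin":0,"fingers":0},{"x":-0.9,"y":0,"z":0,"spin":0,"fingers":0},{"x":-1.2,"y":0,"z":0,"spin":0,"fingers":0},{"x":-1.5,"y":0,"z":0,"spin":0,"fingers":0},{"x":-1.8,"y":0,"z":0,"spin":0,"fingers":0},{"x":-2.0,"y":0,"z":0,"spin":0,"fingers":0},{"x":-2.2,"y":0,"z":0,"spin":0,"fingers":0},{"x":-2.4,"y":0,"z":0,"spin":0,"fingers":0},{"x":-2.6,"y":0,"z":0,"spin":0,"fingers":0}]'
python3 -m pendant '[{"x":-0.2,"y":0,"z":0,"spin":0,"fingers":0},{"x":-0.4,"y":0,"z":0,"spin":0,"fingers":0},{"x":-0.6,"y":0,"z":0,"spin":0,"fingers":0},{"x":-0.8,"y":0,"z":0,"spin":0,"fingers":0},{"x":-1.0,"y":0,"z":0,"spin":0,"fingers":0},{"x":-1.2,"y":0,"z":0,"spin":0,"fingers":0},{"x":-2.2,"y":0,"z":0,"spin":0,"fingers":0},{"x":-4,"y":0,"z":0,"spin":0,"fingers":0},{"x":-6,"y":0,"z":0,"spin":0,"fingers":0},{"x":-6,"y":0,"z":0,"spin":0,"fingers":0}]'
python3 -m pendant '[{"x":0,"y":0,"z":0,"spin":0,"fingers":0},{"x":0,"y":0,"z":0,"spin":0,"fingers":0},{"x":0,"y":0,"z":0,"spin":0,"fingers":0},{"x":0,"y":0,"z":0,"spin":0,"fingers":0}]'
python3 look.py p6; python3 - <<'E'
from h import *
import cv2
r=imaging.read_camera("scene");f=r["frame"][:,:,::-1]
cv2.imwrite("pics/scene6.png",f)
print(np.abs(f.astype(int)-cv2.imread("pics/scene1.png"))[150:,:].max(), np.argwhere(np.abs(f.astype(int)-cv2.imread("pics/scene1.png"))[185:,:].max(2)>40).__len__())
E
```

```text
time_s: 8.68
ee_pos: [0.5393, -0.0656, 0.19]
eef_rot: [-0.593, -0.386, 0.593, -0.385]
ft_force: [0.0, -1.3, 1.6]
opening: 0.003
time_s: 9.52
ee_pos: [0.5414, -0.0664, 0.2549]
eef_rot: [0.595, 0.383, -0.591, 0.388]
ft_force: [0.8, -0.9, 0.2]
opening: 0.005
time_s: 9.85
ee_pos: [0.5389, -0.0656, 0.2488]
eef_rot: [-0.592, -0.386, 0.593, -0.385]
ft_force: [-0.5, -0.3, -0.7]
opening: 0.007
9.85 [-0.47 -0.27 -0.65] [ 0.5389 -0.0656  0.2488] drop mm -53.8
78 15
```

View pics/scene6.png

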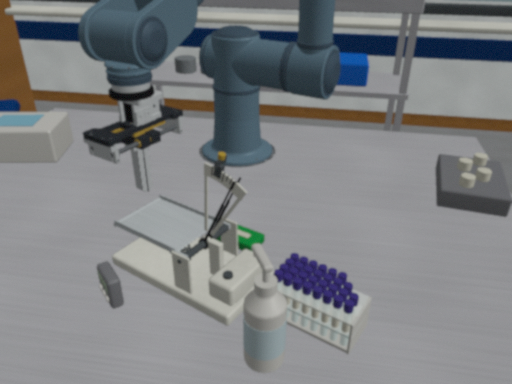

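View pics/p6.png

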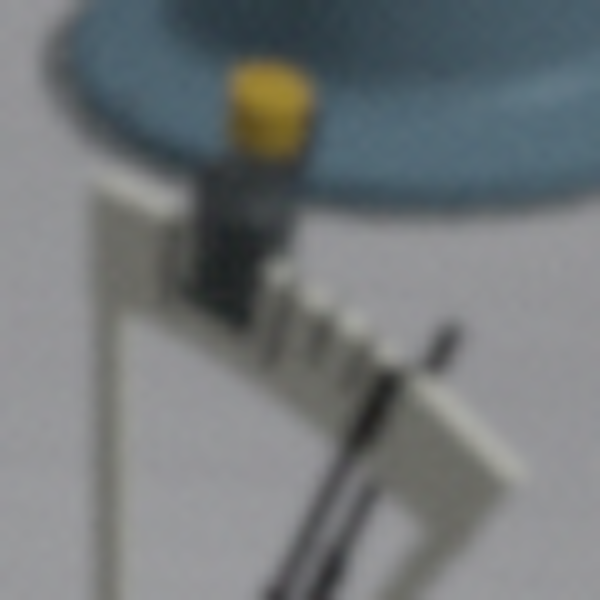

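Pointer is back at zero (needle at (385,395) in the crop, as at the start), the marker and bench items have not moved, and the finger is clear of the tray.

```bash
python3 -c "
from workcell import sign_off
print(sign_off())"
```

```text
the job is handed in; nothing more can be done
None
```

I did the scale check and handed the job in at about 9.9 s of the 45 s allowed. The hand-in reports no verdict.

- **Press:** I used closed fingertips near the tray's free end, about 0.15 m from the hinge, and came up in small steps from zero. I stopped with the pointer reading about 0.21–0.22 rad. I measured the marker at about 0.205–0.22 rad from the scene camera, and the wrist camera gave the same to within about 0.015 rad. The press force was about 5–6 N.
- **Hold:** I held for about 1.8 s. The pointer was in line with the marker within the uncertainty of the measurement, which is about ±0.01 rad against the 0.024 rad allowed. From the scene camera, the clip hides the needle tips when they are lined up. I therefore judged the alignment from the lower part of the needles and the finger height, not from the tips themselves.
- **Release:** I raised the finger at about 24–36 mm/s until the contact force was gone, then backed off about 5 cm.
- **Last checks:** The final pictures show the pointer back at zero and the marker in place. The scale, rack, bottle, timer and tissues stand where they were. The force reading was down to noise. I saw no failed checks.

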